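Clear the sprung cradle and hold the casting flask down in it

ROBOT

A 6-joint arm with a two-finger parallel gripper is mounted at the origin on the work surface. World frame = base frame: x ahead of the robot, y to its left, z up, the work surface at z = 0. Lengths are in m, angles in rad, forces in N, time in s.
With the tool pointing down it reaches from about 0.275 to 0.825 m from the base axis. Payload 4.9 kg.
Tool frame: the origin (TCP) lies midway between the tips of the shut fingers; the grasp point (between the pads) lies 19 mm behind it (bot.grip_depth is the distance from the TCP to the grasp point, in m); y points along the fingers, x is the direction in which the jaws open and shut, and the axes are right-handed (so a half turn about y gives the same grasp; the last joint's range is limited). The gripper opens to 85 mm and grips with 20 to 120 N. Pads are 22 mm wide; open, the fingers measure 114 mm over their backs; the gripper's body (76 mm by 85 mm) begins 54 mm behind the grasp point. The pads swing forward as they close: fully open they stand 13 mm farther back than shut.
Start: joints at [-1.462, 0.326, -0.193, 1.052, 0, 1.437], TCP at [0.132, -0.534, 0.231] pointing down, gripper open.
Joint ranges: [-2.65, 2.65], [-0.97, 1.79], [-1.3, 1.35], [-1.93, 2.1], [-1.47, 1.37], [-3.14, 3.14]. Speed limits (rad/s): [2.57, 2.57, 3.14, 3.14, 3.14, 3.14].

INTERFACE

Orientations are given as a unit quaternion [w, x, y, z].
In Python, from cell import bot gives the robot as it stands. Calls block until the motion is done:
- bot.move_pose(position, orientation): joint-space move of the TCP to a pose.
- bot.move_linear(position, speed=0.15, rotation=None, until_force=None): straight line of the TCP; rotation=None keeps the orientation; speed is the mean speed in m/s. With until_force (N) it stops when the force on the tool has changed by that much, and returns True; else False.
- bot.goto_joints(angles): joint-space move.
- bot.set_gripper(opening, grasp_force=None): opening from 0.0 (shut) to 1.0 (fully open); grasp_force is the grip in N (None keeps the last); returns when the fingers have stopped.
- bot.wait(seconds).
- bot.solve_ik(position, orientation): joint angles nearest the present ones, or None.
- bot.camera(name): name is "side" or "top"; returns the picture (384x512x3 uint8, red, green, blue); there is no depth.
- bot.calibration(name): a dict with "mtx" (3x3 intrinsics, pixels), "k1" (the pictures are not rectified: a ray, as slopes to the right and down, at radius r is drawn at 1 + k1 r^2 times it, then the intrinsics apply), "extrinsics" (4x4, takes a point from world to camera coordinates). Camera axes: x right, y down, z forward; pixel columns grow to the right and rows downward; lengths in m; the calibration is good to about 2 mm. A picture is of the moment at which its call begins. calibration takes no time and is no camera call.
A pose or a line that the arm cannot do raises bot.PlanningError and nothing moves.
- bot.close_job(): hands the job in, once; it reports no verdict.
Trained networks look in the newest picture that a camera, given by its name, has taken for a name from the list of things; names that differ only in an ending like _2 or _b are one class to them, and where a whole thing is asked for, a point or a joint stands for the part that bears it (a point fixed in the world has none). Each returns a list of dicts, best first, with "confidence" (0 to 1); they miss things now and then, are a little off and sometimes report something else, mostly with a low value. They report only what shows in the picture. A call takes as long as a camera call. They do not tell look-alikes from the thing itself.
- bot.search_frame(camera, thing): "bbox" ([left, top, width, height] in pixels, round what is visible of it).
Readings, each from a call of its own:
- bot.read_clock(): time.
- bot.read_joint_positions(): joint angles.
- bot.read_joint_vel(): joint speeds.
- bot.read_joint_efforts(): joint torques, N m.
- bot.read_position(): TCP position.
- bot.read_tool_rot(): TCP orientation.
- bot.read_ft_force(): force on the tool from outside, world axes, zero at the start.
- bot.read_moment(): the same for the moment, N m.
- bot.read_gripper_width(): opening from 0.0 (shut) to 1.0 (fully open).
Only numpy, scipy, OpenCV 4.12 (cv2) and the standard library are available. Lean on these libraries where they do the work, as an engineer would, in place of code of your own. Each camera call takes 0.05 s, during which the arm holds its last target.

TASK

On this dental lab bench a spatula has been left lying across the sprung ring cradle: lay it flat in the empty compartment of the tool tray, handle at the tray's red end. Then set the brass flask upright, foot down, in the cradle's ring and push it down until the ring is all the way down or nearly so, keeping the flask upright throughout. Finish while still holding the flask pressed down, do not let go, and leave the other things on the bench undisturbed.

Things in the scene. Friction and masses are not known exactly. Their poses are not given: they have to be found in the camera images.
- spatula: Plaster spatula, 200 mm long, about 70 g, lying flat across the cradle's blue ring at the start. Wooden square handle 18 mm wide, 20 mm high; steel blade 30 mm wide, 4 mm thick; one flat underside. Origin: mid-length on the underside, also the balance point; x runs from handle to blade tip (handle x = -100 to +20 mm, blade to +100 mm), z up.
- spatula_grip (a point): Point on the spatula's handle close to its balance point, 5 mm from the origin towards the handle end and 10 mm above the underside (half the handle's height); axes as the spatula's.
- spatula_butt (a point): Free end of the spatula's handle, 100 mm from the origin, 10 mm above the underside.
- tray: Grey tool tray fixed to the bench, 250 (x) by 126 (y) mm, floor 3 mm, walls 4 mm thick with tops 15 mm above the bench. Origin: underside centre. Its -x end is red, with a lip reaching 14 mm beyond. A wall along x parts it into two compartments, each 242 x 57 mm inside, 12 mm deep: at +y the brush's, at -y the empty one, for the spatula.
- tray_slot (a point): Centre of the empty compartment, on its floor (3 mm above the bench); x runs along the compartment away from the red end, z up.
- flask: Round brass casting flask, 78 mm high, 0.26 to 0.44 kg, loose, upright on the bench. Origin: centre of its foot; z up. Foot 50 mm in diameter up to 30 mm (chamfered to 38 mm at the bottom), flange 76 mm wide from 30 to 38 mm, upper brass part 44 mm wide up to the flat top at 78 mm. Grip the upper part or push on the top. Seated, the flange rests on the ring, origin 30 mm below the ring's top.
- cradle: Sprung ring cradle fixed to the bench: dark steel round base 112 mm in diameter, 10 mm thick, with three short guide tubes reaching 30 mm height and a blue ring on springs above. Origin: underside centre of the base; z up. The ring stays centred over it.
- ring_top (a point): Centre of the top face of the cradle's blue ring: outer diameter 104 mm, hole 58 mm, ring 10 mm thick, top face 62 mm above the bench when up; moves down with the ring.
- ring (a joint): How far the blue ring is pressed down, in m: 0 up, 0.018 at its bottom stop. The springs carry 3 N before the ring gives, then 0.6 N more per mm: 13.8 N at the bottom stop. The flask's own weight sinks it at most about 2 mm; the hand adds about 10 N to bottom it.
- brush: Brush with green handle, 160 mm long, 18 mm wide, 10 mm high, lying in the other compartment of the tray; leave it. Origin: on the underside, near the middle of its length.
- bowl: Blue plastic mixing bowl, 120 mm across, 70 mm high; bystander. Origin: underside centre.
- jar: Small jar with white cap, 56 mm in diameter, 60 mm high, between robot and flask; bystander. Origin: underside centre.
- model: White plaster tooth model, 66 x 70 mm, 30 mm high; bystander. Origin: underside centre.
- pliers: Pliers with red handles, 110 mm long, lying flat, 12 mm high; bystander. Origin: under the pivot.
- liquid: Brown bottle with black cap, 60 mm in diameter, 140 mm high; bystander. Origin: underside centre.
Not all that is in view belongs to the job. Leave any brown or green look-alike of the flask alone.

How it is judged:
By the outcome, as a careful person would: the job done as asked, in the order asked, and still so for the second after the job is handed in, while the arm keeps its last pose, push and grip.
It also fails if it takes over 64 s, if anything falls off the work surface, if the arm or the gripper's body presses on something with over 40 N, if the wrist force passes 120 N, or if a joint passes its speed limit or range.

## Working session

There is one attempt and no reset: what is moved stays moved. The work goes in short steps, each a Python script; the robot and the scene stay as the last script left them, time stands still between calls to the robot, and variables do not carry over. Pictures are saved under pics/ and viewed, and the job is handed in when it is done.

```bash
ls; mkdir -p pics; python3 - <<'E'
from cell import bot
import cv2
for n in("top","side"):
    im=bot.camera(n); cv2.imwrite(f"pics/{n}0.png",im[:,:,::-1])
    c=bot.calibration(n); print(n,c)
    for t in ["spatula","tray","flask","cradle","ring","brush"]:
        print(t,[(d["bbox"],round(d["confidence"],2)) for d in bot.search_frame(n,t)][:4])
print(bot.read_clock(),bot.read_tool_rot())
E
```

```text
pics
top {'mtx': array([[427.03793398,   0.        , 243.04604937],
       [  0.        , 427.03793398, 192.29873647],
       [  0.        ,   0.        ,   1.        ]]), 'k1': 0.04978279605236324, 'extrinsics': array([[ 0.05278317, -0.99858393, -0.00663922, -0.041571  ],
       [-0.97599396, -0.05018001, -0.21193808,  0.59849225],
       [ 0.2113048 ,  0.01766661, -0.97726054,  1.1034423 ],
       [ 0.        ,  0.        ,  0.        ,  1.        ]])}
spatula [([135.6, 173.5, 31.0, 66.6], 0.85)]
tray [([294.1, 191.0, 56.1, 104.5], 0.92), ([305.4, 201.2, 15.1, 67.2], 0.58)]
flask [([252.9, 246.7, 30.5, 27.8], 0.84), ([233.9, 189.8, 23.7, 27.7], 0.74), ([164.2, 260.1, 22.0, 31.4], 0.71)]
cradle [([229.7, 191.0, 28.0, 30.5], 0.69), ([128.0, 185.7, 49.5, 40.8], 0.61)]
ring [([131.6, 188.6, 41.3, 35.7], 0.66)]
brush [([211.2, 248.7, 20.5, 19.9], 0.74), ([308.0, 201.5, 10.9, 67.2], 0.69)]
side {'mtx': array([[482.69952607,   0.        , 256.16976014],
       [  0.        , 482.69952607, 184.07439888],
       [  0.        ,   0.        ,   1.        ]]), 'k1': -0.19684413553917432, 'extrinsics': array([[-8.91113126e-01, -4.53779849e-01, -1.11581414e-03,
         5.09491347e-01],
       [-3.00239646e-01,  5.91437747e-01, -7.48369926e-01,
         2.22970218e-01],
       [ 3.40255127e-01, -6.66547253e-01, -6.63280641e-01,
         1.22075213e+00],
       [ 0.00000000e+00,  0.00000000e+00,  0.00000000e+00,
         1.00000000e+00]])}
spatula [([182.9, 234.0, 75.8, 17.4], 0.79)]
tray [([269.5, 140.3, 90.9, 49.4], 0.88)]
flask [([247.7, 174.9, 25.7, 26.8], 0.97), ([302.7, 174.9, 24.0, 27.7], 0.9), ([247.6, 278.1, 33.2, 34.1], 0.71), ([287.5, 237.1, 26.2, 29.9], 0.62)]
cradle [([197.3, 227.4, 46.2, 49.6], 0.64)]
ring [([204.6, 230.8, 34.4, 31.6], 0.6)]
brush [([279.4, 152.8, 60.0, 25.4], 0.81)]
0.7 [-0.55686631  0.55686997 -0.43575701  0.43578845]
```

```bash
python3 - <<'E'
import cv2
a=cv2.imread("pics/top0.png")[140:320,110:370]; cv2.imwrite("pics/top0z.png",cv2.resize(a,None,fx=3,fy=3,interpolation=cv2.INTER_CUBIC))
a=cv2.imread("pics/side0.png")[120:330,160:400]; cv2.imwrite("pics/side0z.png",cv2.resize(a,(720,600),interpolation=cv2.INTER_CUBIC)) 
E
```

```text
(no output)
```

View pics/top0.png

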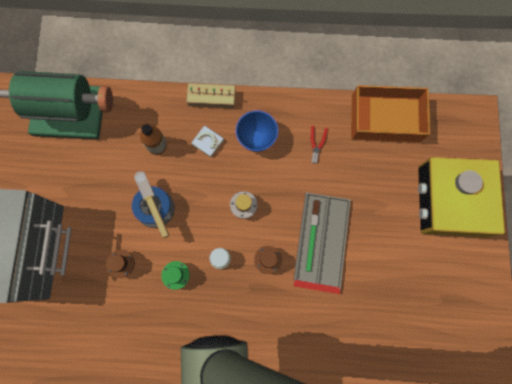

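View pics/side0.png

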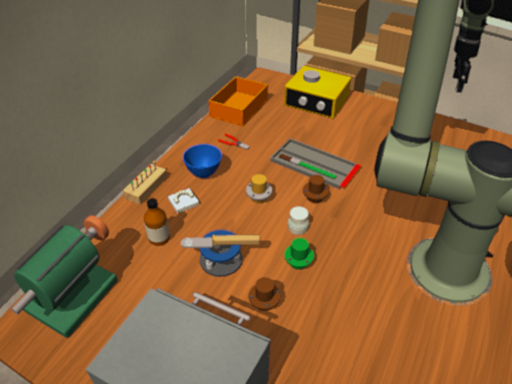

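View pics/top0z.png

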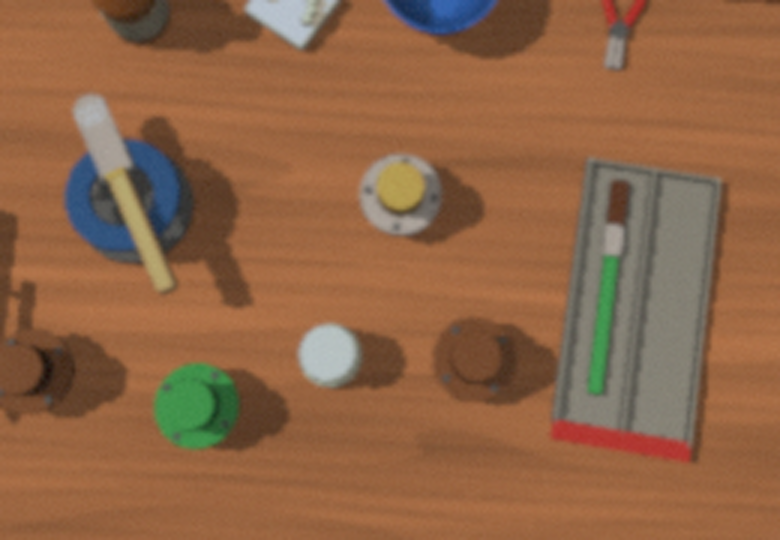

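View pics/side0z.png

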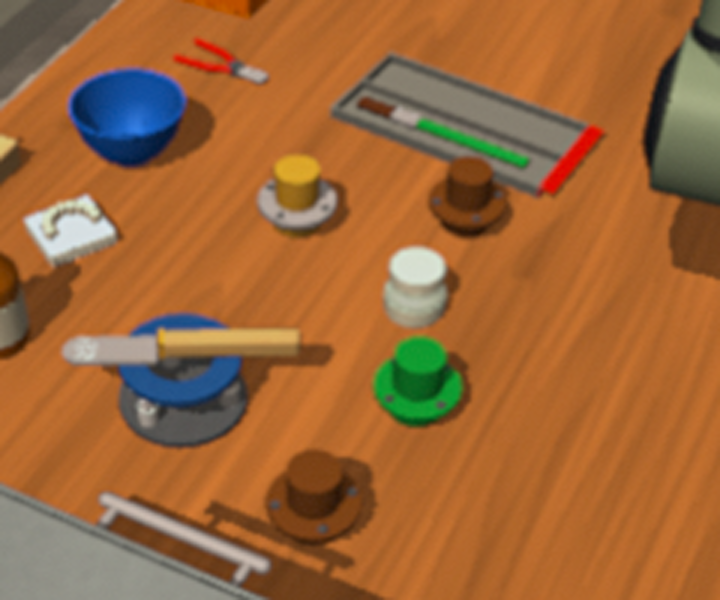

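```bash
cat > h.py <<'E'
import numpy as np, cv2
from scipy.optimize import least_squares
from cell import bot
def proj(n,P):
    c=bot.calibration(n);E=c["extrinsics"];P=np.atleast_2d(P)
    q=P@E[:3,:3].T+E[:3,3];s=q[:,:2]/q[:,2:];s=s*(1+c["k1"]*(s**2).sum(1,keepdims=True))
    M=c["mtx"];return s*[M[0,0],M[1,1]]+[M[0,2],M[1,2]]
def back(n,uv,z):
    c=bot.calibration(n);E=c["extrinsics"]
    f=lambda p:proj(n,[p[0],p[1],z])[0]-uv
    return least_squares(f,[.5,0]).x
def cyl(x,y,r,z0,z1):
    t=np.linspace(0,2*np.pi,60)
    return np.array([[x+r*np.cos(a),y+r*np.sin(a),z] for a in t for z in(z0,z1)])
def box(x,y,yaw,x0,x1,w,z0,z1):
    c,s=np.cos(yaw),np.sin(yaw)
    return np.array([[x+c*a-s*b,y+s*a+c*b,z] for a in(x0,x1) for b in(-w/2,w/2) for z in(z0,z1)])
def feat(pts):
    h=cv2.convexHull(np.asarray(pts,np.float32).reshape(-1,1,2))
    m=cv2.moments(h);A=m["m00"]
    ang=.5*np.arctan2(2*m["mu11"],m["mu20"]-m["mu02"])
    return np.array([m["m10"]/A,m["m01"]/A,ang,A])
def maskpts(n,im,roi,lo,hi,show=None):
    x0,y0,x1,y1=roi
    hsv=cv2.cvtColor(im,cv2.COLOR_RGB2HSV)
    m=cv2.inRange(hsv,np.array(lo),np.array(hi));k=np.zeros_like(m);k[y0:y1,x0:x1]=m[y0:y1,x0:x1]
    nl,lab,st,_=cv2.connectedComponentsWithStats(k,connectivity=8)
    ii=[i for i in range(1,nl) if st[i,4]>=12]
    ys,xs=np.nonzero(np.isin(lab,ii))
    p=np.stack([xs,ys],1).astype(float)
    return p
def fitc(obs,model,x0,yaw=False):
    # obs: {cam: feat}
    def f(p):
        r=[]
        for n,o in obs.items():
            m=feat(proj(n,model(p)));r+=list(m[:2]-o[:2])
            if yaw:
                d=m[2]-o[2];r.append(30*np.arctan(np.tan(d)))
        return r
    s=least_squares(f,x0,x_scale=0.1,diff_step=1e-3);return s.x,np.round(s.fun,2)
E
python3 - <<'E'
from h import *
im={n:cv2.imread(f"pics/{n}0.png")[:,:,::-1].copy() for n in("top","side")}
hs={n:cv2.cvtColor(im[n],cv2.COLOR_RGB2HSV) for n in im}
for n,pts in {"top":[(243,202),(135,205),(160,222),(146,188),(320,287),(335,250),(150,250)],"side":[(259,181),(205,243),(230,240),(198,243),(350,176),(270,240)]}.items():
    for p in pts: print(n,p,hs[n][p[1],p[0]])
print(back("top",(243.7,202.3),.078),back("side",(259,177),.078))
print("ring",back("top",(151,205),.062))
print("butt",back("top",(165,236),.082),"tip",back("top",(139.5,172.5),.066))
for p in [(305.5,194),(350,200),(341,293),(294.5,286)]: print(back("top",p,.015))
E
```

```text
top (243, 202) [ 23 141 179]
top (135, 205) [107 151 125]
top (160, 222) [ 22 101 182]
top (146, 188) [ 14  23 168]
top (320, 287) [  1 184 176]
top (335, 250) [ 24  31 132]
top (150, 250) [ 12 150 162]
side (259, 181) [ 21 205 219]
side (205, 243) [ 13  34 179]
side (230, 240) [ 19 142 190]
side (198, 243) [ 13  36 179]
side (350, 176) [  1 255 223]
side (270, 240) [ 13 191 178]
[ 0.56945517 -0.01380764] [ 0.57345124 -0.02134927]
ring [0.55214554 0.23774614]
butt [0.46797779 0.18810684] tip [0.64047281 0.27725076]
[ 0.61461718 -0.18704923]
[ 0.60372218 -0.31256287]
[ 0.34669587 -0.28775424]
[ 0.35798028 -0.162529  ]
```

```bash
python3 - <<'E'
from h import *
im={n:cv2.imread(f"pics/{n}0.png")[:,:,::-1].copy() for n in("top","side")}
def run(name,rois,lo,hi,model,x0,yaw=False):
    o={}
    for n,r in rois.items():
        p=maskpts(n,im[n],r,lo,hi); o[n]=feat(p)
        d=im[n].copy()
    for cams in (["top"],["side"],["top","side"]):
        if any(c not in o for c in cams): continue
        x,r=fitc({c:o[c] for c in cams},model,x0,yaw)
        print(name,cams,x.round(4),r,[(o[c][3],round(float(feat(proj(c,model(x)))[3]))) for c in cams])
run("flask",{"top":(228,188,262,222),"side":(245,172,275,202)},(18,100,100),(28,255,255),lambda p:cyl(p[0],p[1],.022,.038,.078),[.57,-.015])
run("ring",{"top":(125,180,180,232),"side":(192,225,250,275)},(100,100,40),(120,255,255),lambda p:cyl(p[0],p[1],.052,.052,.062),[.55,.237])
run("handle",{"top":(140,190,175,240),"side":(205,230,262,252)},(16,70,140),(26,190,255),lambda p:box(p[0],p[1],p[2],-.1,.02,.018,.062,.082),[.55,.23,.48],True)
run("blade",{"top":(128,168,165,205),"side":(175,230,222,255)},(0,0,135),(25,45,255),lambda p:box(p[0],p[1],p[2],.02,.1,.03,.062,.066),[.55,.23,.48],True)
run("red",{"top":(285,270,350,300),"side":(335,155,370,192)},(0,150,100),(5,255,255),lambda p:box(p[0],p[1],p[2],-.139,-.125,.126,.0,.015),[.48,-.24,-.09],True)
run("tray",{"top":(290,188,355,282)},(15,5,60),(35,60,200),lambda p:box(p[0],p[1],p[2],-.125,.125,.126,0,.015),[.48,-.24,-.09],True)
# overlay check
from math import *
E
```

```text
flask ['top'] [ 0.5736 -0.0122] [-0.  0.] [(np.float64(189.0), 244)]
flask ['side'] [ 0.574  -0.0188] [ 0. -0.] [(np.float64(221.0), 280)]
flask ['top', 'side'] [ 0.5733 -0.0143] [ 0.76  0.15 -0.47  1.01] [(np.float64(189.0), 244), (np.float64(221.0), 281)]
ring ['top'] [0.5536 0.2392] [0. 0.] [(np.float64(998.0), 1163)]
ring ['side'] [0.5535 0.2391] [-0.  0.] [(np.float64(950.0), 1112)]
ring ['top', 'side'] [0.5536 0.2391] [ 0.02  0.03 -0.03  0.  ] [(np.float64(998.0), 1163), (np.float64(950.0), 1112)]
handle ['top'] [0.5575 0.2384 0.4944] [-0. -0. -0.] [(np.float64(273.5), 351)]
handle ['side'] [0.5569 0.232  0.4913] [-0.  0. -0.] [(np.float64(386.5), 512)]
handle ['top', 'side'] [0.5567 0.2356 0.4935] [ 0.98  0.35  0.02 -0.63  0.94 -0.05] [(np.float64(273.5), 351), (np.float64(386.5), 514)]
blade ['top'] [0.5552 0.2349 0.5051] [-0. -0. -0.] [(np.float64(256.0), 322)]
blade ['side'] [0.554  0.2319 0.4805] [-0.  0.  0.] [(np.float64(223.5), 315)]
blade ['top', 'side'] [0.5543 0.2333 0.4976] [ 0.7   0.26  0.24 -0.45  0.63 -0.36] [(np.float64(256.0), 322), (np.float64(223.5), 316)]
red ['top'] [ 0.4909 -0.2371 -0.1167] [ 0.  0. -0.] [(np.float64(272.5), 256)]
red ['side'] [ 0.4924 -0.2483 -0.1306] [ 0.  0. -0.] [(np.float64(140.5), 184)]
red ['top', 'side'] [ 0.4912 -0.2406 -0.1263] [ 0.84 -0.11  0.29 -0.33  1.45 -0.21] [(np.float64(272.5), 257), (np.float64(140.5), 185)]
tray ['top'] [ 0.4942 -0.2367 -0.1324] [ 0. -0. -0.] [(np.float64(3857.5), 4171)]
```

```bash
python3 - <<'E'
from h import *
for n,cr in (("top",(110,160,370,310)),("side",(170,130,380,290))):
    im=cv2.imread(f"pics/{n}0.png");x0,y0,x1,y1=cr;S=3
    z=cv2.resize(im[y0:y1,x0:x1],None,fx=S,fy=S,interpolation=cv2.INTER_CUBIC)
    def dr(P,c,closed=True):
        q=((proj(n,P)-[x0,y0]+.5)*S).astype(np.int32);cv2.polylines(z,[q],closed,c,1)
    t=np.linspace(0,6.28,40)
    circ=lambda x,y,r,zz:np.stack([x+r*np.cos(t),y+r*np.sin(t),0*t+zz],1)
    for r,zz in((.022,.078),(.038,.038)): dr(circ(.5735,-.0143,r,zz),(255,255,0))
    for r in(.052,.029): dr(circ(.5536,.2391,r,.062),(0,255,255))
    R=lambda x,y,a,xa,xb,ya,yb,zz:np.array([[x+np.cos(a)*u-np.sin(a)*v,y+np.sin(a)*u+np.cos(a)*v,zz] for u,v in((xa,ya),(xb,ya),(xb,yb),(xa,yb))])
    dr(R(.5555,.235,.494,-.1,.02,-.009,.009,.082),(0,255,0));dr(R(.5555,.235,.494,.02,.1,-.015,.015,.066),(0,255,0))
    for a,c in((-.096,(255,0,255)),):
        dr(R(.4865,-.239,a,-.125,.125,-.063,.063,.015),c);dr(R(.4865,-.239,a,-.121,.121,-.059,-.002,.015),c)
    cv2.imwrite(f"pics/{n}ov.png",z)
E
```

```text
(no output)
```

View pics/topov.png

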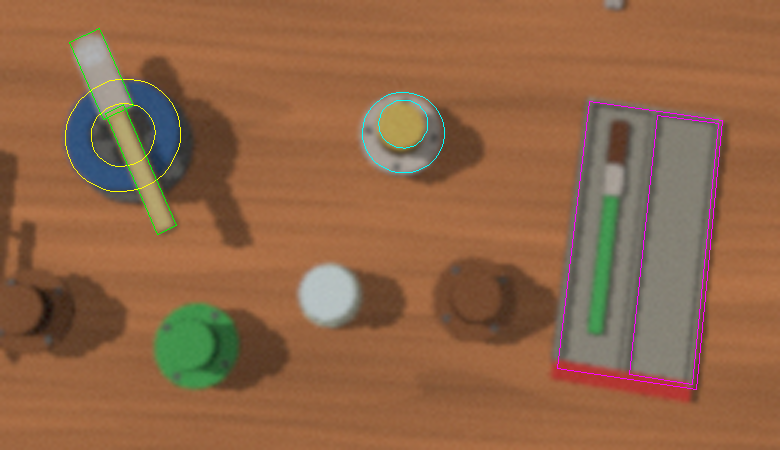

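View pics/sideov.png

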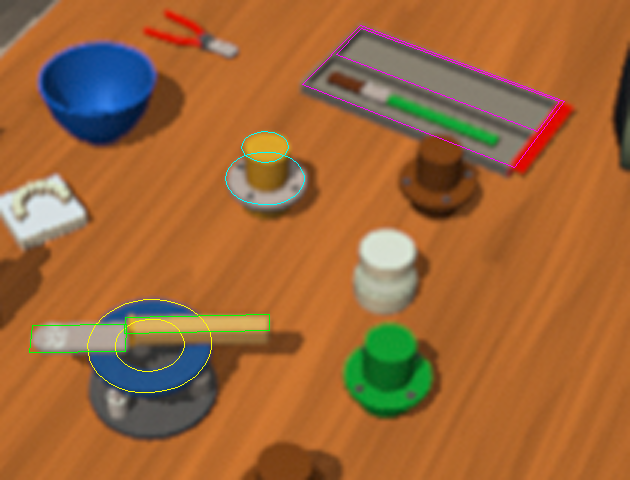

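```bash
cat >> h.py <<'E'
from scipy.spatial.transform import Rotation as Ro
def down(phi):
    x=np.array([np.cos(phi),np.sin(phi),0]);y=np.array([0,0,-1.]);z=np.cross(x,y)
    q=Ro.from_matrix(np.stack([x,y,z],1)).as_quat();return [q[3],q[0],q[1],q[2]]
def st():
    print("t",bot.read_clock(),"p",np.round(bot.read_position(),4),"F",np.round(bot.read_ft_force(),2),"g",round(bot.read_gripper_width(),3))
E
python3 - <<'E'
from h import *
q=bot.read_tool_rot();print(Ro.from_quat([*q[1:],q[0]]).as_matrix().round(3))
for nm,p,yaw in (("pick",(.5511,.2326,.0645),.494),("place",(.479,-.269,.007),-.096),("flask",(.5735,-.0143,.042),0),("cr",(.5536,.2391,.05),0)):
    for k in (1,-1):
        j=bot.solve_ik(list(p),down(yaw+k*np.pi/2));print(nm,k,None if j is None else np.round(j,2))
for n,uv,z in(("jar",(220,258),.06),("bottle",(151,131),.14),("greenF",(175,271),.07),("brownR",(267,258),.07),("brownL",(117,262),.07)): print(n,back("top",uv,z).round(3))
E
```

```text
[[ 0.24   0.     0.971]
 [-0.971 -0.     0.24 ]
 [ 0.    -1.     0.   ]]
pick 1 [ 0.28  0.57 -0.27  0.73  0.   -0.22]
pick -1 [ 0.28  0.57 -0.27  0.73  0.    2.92]
place 1 [-0.65  0.58 -0.45  0.54  0.   -0.55]
place -1 [-0.65  0.58 -0.45  0.54  0.    2.59]
flask 1 [-0.15  0.56 -0.36  0.65  0.   -0.15]
flask -1 [-0.15  0.56 -0.36  0.65  0.    2.99]
cr 1 [ 0.29  0.59 -0.27  0.71  0.    0.29]
cr -1 [ 0.29  0.59 -0.27  0.71  0.   -2.86]
jar [0.42  0.041]
bottle [0.736 0.239]
greenF [0.38  0.156]
brownR [ 0.425 -0.083]
brownL [0.395 0.309]
```

```bash
python3 - <<'E'
from h import *
q=down(.494+np.pi/2)
bot.set_gripper(0.65)
bot.move_pose([.5511,.2326,.20],q); st()
bot.move_linear([.5511,.2326,.10],.15)
bot.move_linear([.5511,.2326,.0645],.06,until_force=5); st()
cv2.imwrite("pics/s1.png",bot.camera("side")[130:330,130:330,::-1].repeat(3,0).repeat(3,1))
E
```

```text
t 4.175 p [0.5515 0.2318 0.2001] F [-0.21  0.08 -0.22] g 0.65
t 5.7333 p [0.5512 0.2326 0.0644] F [-1.25  0.28 -0.2 ] g 0.651
```

View pics/s1.png

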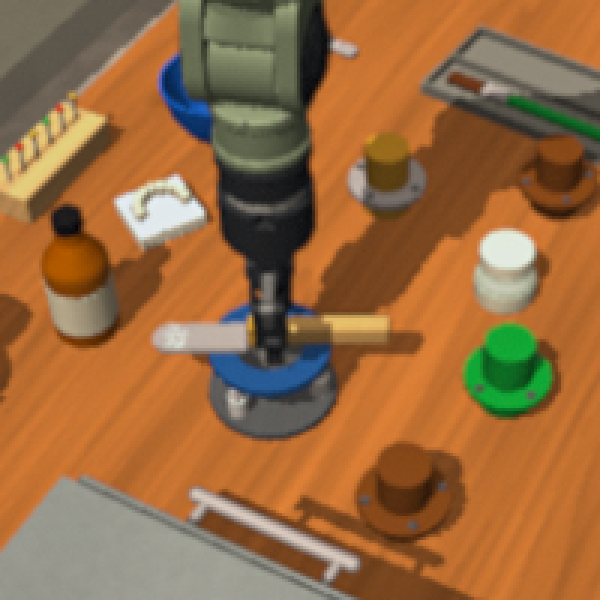

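The fingers straddle the handle near the blade joint (zoomed 265,335), aligned across it. I'll close and lift.

```bash
python3 - <<'E'
from h import *
bot.set_gripper(0.0,60); st()
bot.move_linear([.5511,.2326,.22],.15); st()
cv2.imwrite("pics/s2.png",bot.camera("side")[80:330,130:330,::-1].repeat(2,0).repeat(2,1))
cv2.imwrite("pics/t2.png",bot.camera("top")[120:300,70:300,::-1].repeat(3,0).repeat(3,1))
E
```

```text
t 6.2083 p [0.5514 0.2327 0.065 ] F [-1.23 -0.07  2.5 ] g 0.192
t 7.3917 p [0.5504 0.2324 0.2189] F [-0.08 -0.05 -0.35] g 0.192
```

View pics/s2.png

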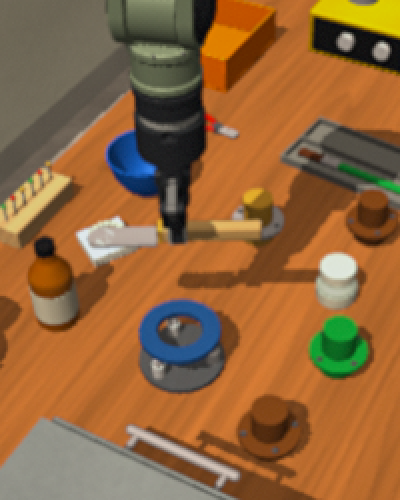

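View pics/t2.png

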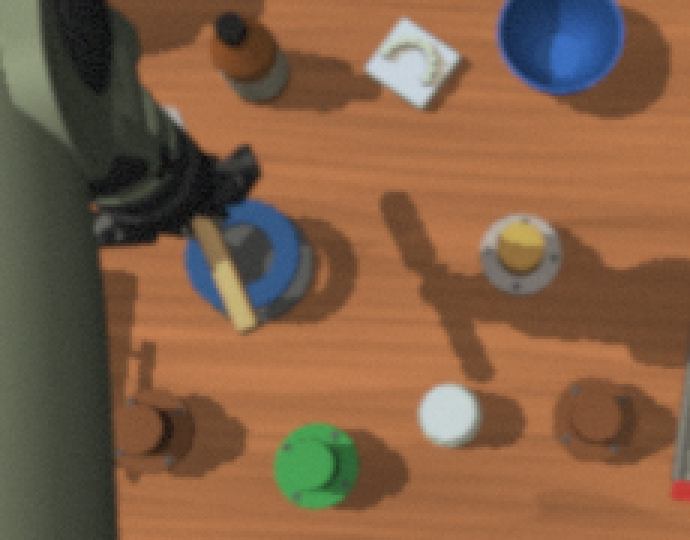

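```bash
python3 - <<'E'
from h import *
q=down(-.096+np.pi/2)
bot.move_pose([.479,-.2685,.15],q); bot.move_linear([.479,-.2685,.06],.15); st()
cv2.imwrite("pics/s3.png",bot.camera("side")[90:240,230:410,::-1].repeat(4,0).repeat(4,1))
cv2.imwrite("pics/t3.png",bot.camera("top")[170:310,230:400,::-1].repeat(4,0).repeat(4,1))
E
```

```text
t 10.0917 p [ 0.4796 -0.2686  0.0606] F [-0.42  0.14  0.32] g 0.191
```

View pics/s3.png

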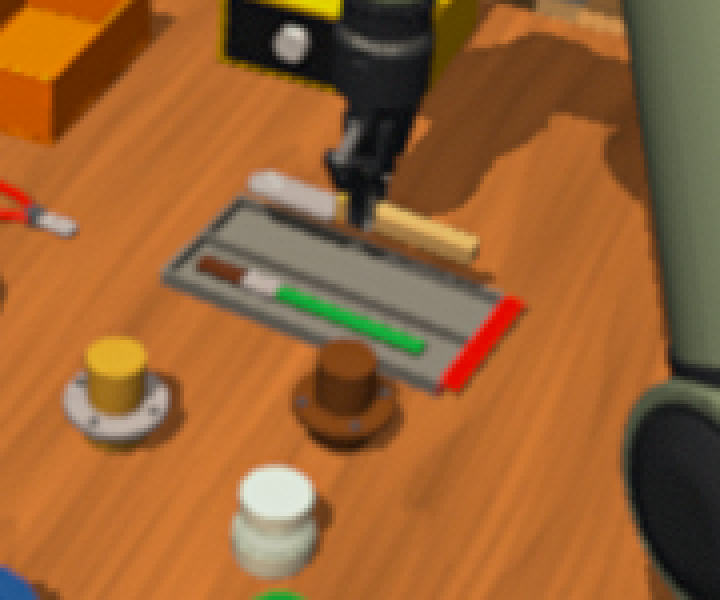

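View pics/t3.png

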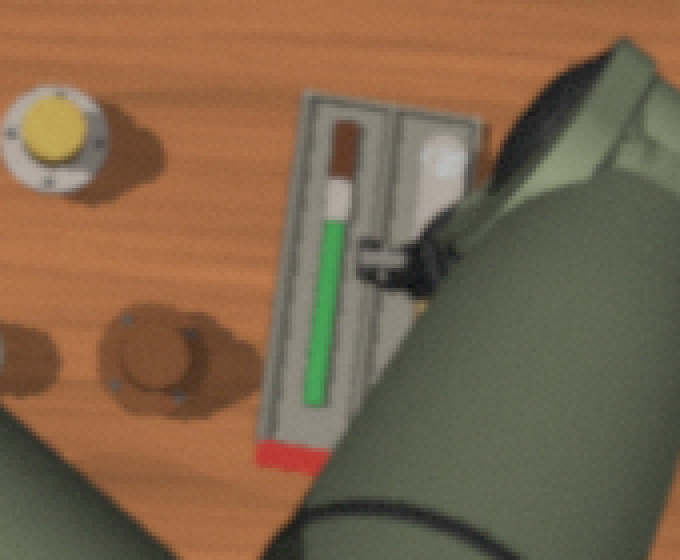

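```bash
python3 - <<'E'
from h import *
print(bot.move_linear([.479,-.2685,.018],.08,until_force=4)); st()
print(bot.move_linear([.479,-.2685,.003],.025,until_force=3)); st()
cv2.imwrite("pics/s4.png",bot.camera("side")[90:240,230:410,::-1].repeat(4,0).repeat(4,1))
cv2.imwrite("pics/t4.png",bot.camera("top")[170:310,230:400,::-1].repeat(4,0).repeat(4,1))
E
```

```text
False
t 10.8667 p [ 0.4791 -0.2685  0.018 ] F [ 0.65  0.68 -0.68] g 0.194
True
t 11.3667 p [ 0.4791 -0.2685  0.0061] F [-0.16  0.68  5.5 ] g 0.194
```

View pics/s4.png

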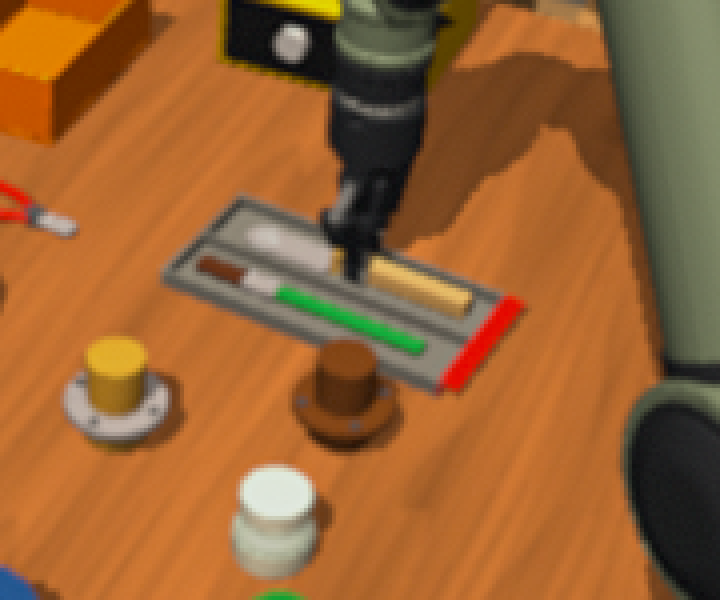

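View pics/t4.png

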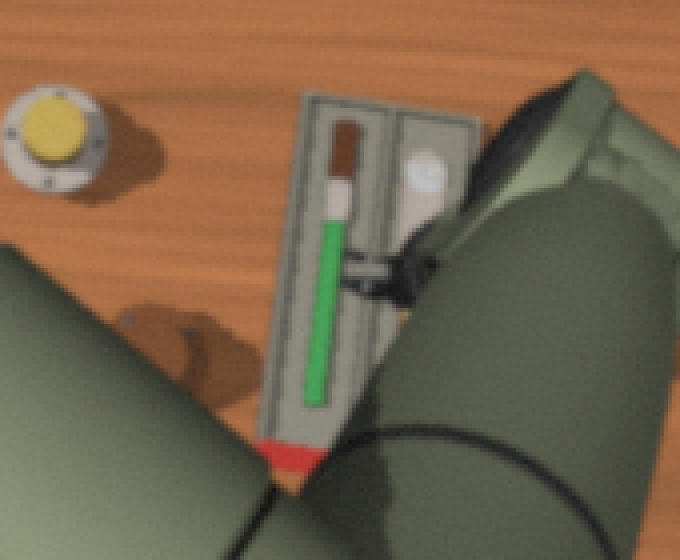

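The spatula lies inside the empty compartment: butt at (470,300) beside the red end in the side view, blade tip at (425,175) in the top view. I'll release with a small opening.

```bash
python3 - <<'E'
from h import *
bot.set_gripper(0.26); st()
bot.move_linear([.479,-.2685,.04],.05); st()
bot.move_linear([.479,-.2685,.13],.15); bot.set_gripper(1.0)
q=down(np.pi/2)
bot.move_pose([.5735,-.0143,.15],q); st()
cv2.imwrite("pics/s5.png",bot.camera("side")[90:240,200:380,::-1].repeat(4,0).repeat(4,1))
cv2.imwrite("pics/t5.png",bot.camera("top")[170:310,190:360,::-1].repeat(4,0).repeat(4,1))
E
```

```text
t 11.7 p [ 0.4784 -0.268   0.0053] F [-0.47  0.42 -0.91] g 0.261
t 12.5417 p [ 0.4789 -0.2684  0.0399] F [ 0.01 -0.2  -0.99] g 0.261
t 14.9833 p [ 0.5733 -0.0152  0.1499] F [ 0.1  -0.03  0.02] g 0.999
```

View pics/s5.png

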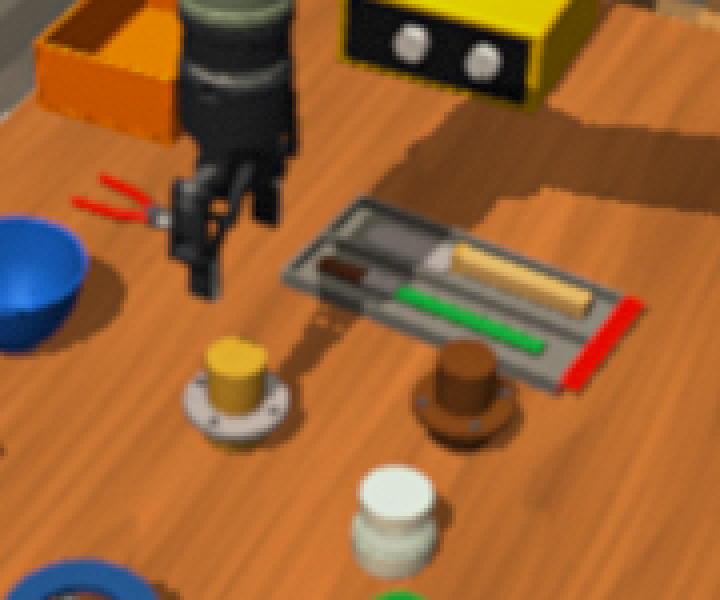

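View pics/t5.png

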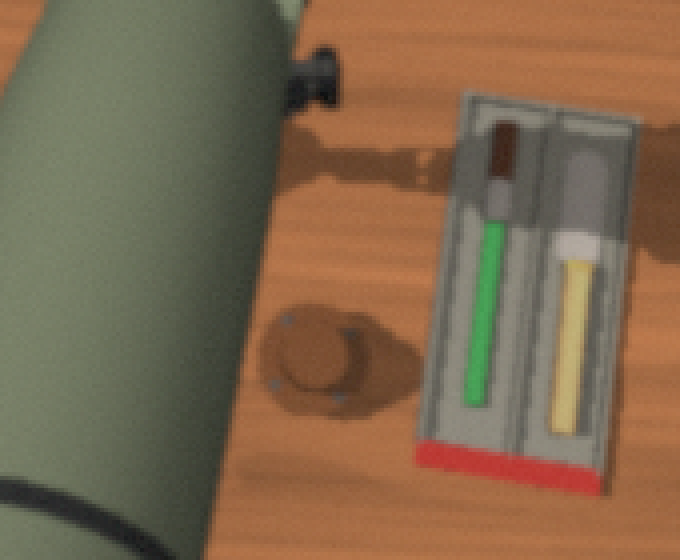

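```bash
python3 - <<'E'
from h import *
bot.move_linear([.5735,-.0143,.08],.15)
print(bot.move_linear([.5735,-.0143,.042],.06,until_force=6)); st()
bot.set_gripper(0.0,90); st()
bot.move_linear([.5735,-.0143,.052],.04); st()
bot.move_linear([.5735,-.0143,.17],.12); bot.wait(.3); st()
cv2.imwrite("pics/s6.png",bot.camera("side")[90:310,180:360,::-1].repeat(3,0).repeat(3,1)[:600])
E
```

```text
False
t 16.4833 p [ 0.5736 -0.0143  0.042 ] F [-0.41 -0.33  0.27] g 1.0
t 16.9583 p [ 0.574  -0.0142  0.0428] F [-1.03  1.09  5.61] g 0.491
t 17.3583 p [ 0.5735 -0.0143  0.052 ] F [ 0.5   1.09 -2.85] g 0.489
t 18.7917 p [ 0.5732 -0.0143  0.1695] F [ 1.07 -0.29 -2.56] g 0.492
```

View pics/s6.png

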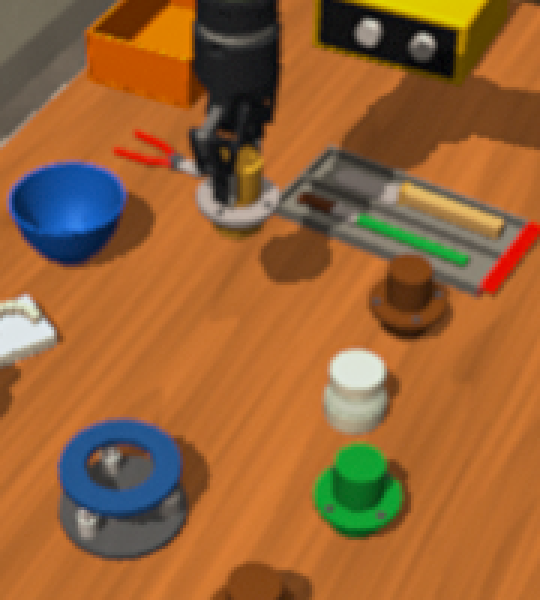

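```bash
cat > ov.py <<'E'
from h import *
def ov(tag,fl,ring=(.5536,.2391,.062),crops={"side":(170,110,370,290),"top":(110,160,310,310)}):
    t=np.linspace(0,6.28,40)
    circ=lambda x,y,r,zz:np.stack([x+r*np.cos(t),y+r*np.sin(t),0*t+zz],1)
    for n,(x0,y0,x1,y1) in crops.items():
        im=bot.camera(n)[:,:,::-1];S=3
        z=cv2.resize(im[y0:y1,x0:x1],None,fx=S,fy=S,interpolation=cv2.INTER_CUBIC)
        raw=z.copy()
        def dr(P,c):
            q=((proj(n,P)-[x0,y0]+.5)*S).astype(np.int32);cv2.polylines(z,[q],True,c,1)
        x,y,o=fl
        for r,zz in((.022,.078),(.038,.038),(.038,.030)): dr(circ(x,y,r,o+zz),(255,255,0))
        for r in(.052,.029): dr(circ(ring[0],ring[1],r,ring[2]),(0,255,255))
        cv2.imwrite(f"pics/{n}_{tag}.png",z)
E
python3 - <<'E'
from ov import *
ov("7",(.5733,-.0143,.1695-.0425))
im={n:bot.camera(n) for n in("top","side")}
for n,r in {"top":(125,180,180,232),"side":(192,225,250,275)}.items():
    o={n:feat(maskpts(n,im[n],r,(100,100,40),(120,255,255)))}
    print(n,fitc(o,lambda p:cyl(p[0],p[1],.052,.052,.062),[.55,.237]),o[n][3])
E
```

```text
top (array([0.55373081, 0.23931048]), array([ 0., -0.])) 1026.0
side (array([0.55361825, 0.23831699]), array([ 0., -0.])) 986.5
```

View pics/side_7.png

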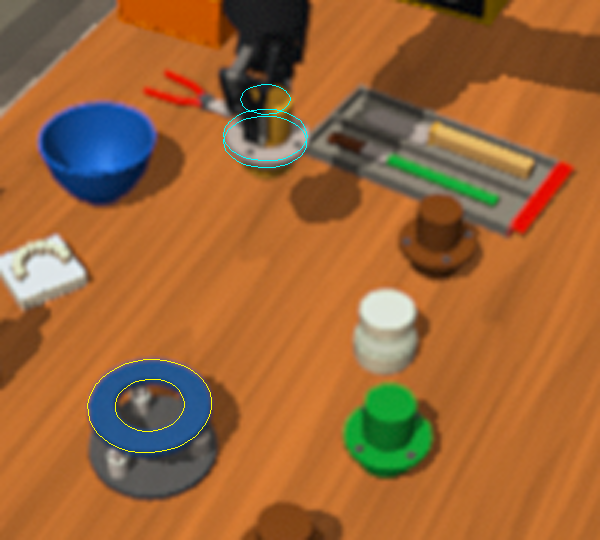

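View pics/top_7.png

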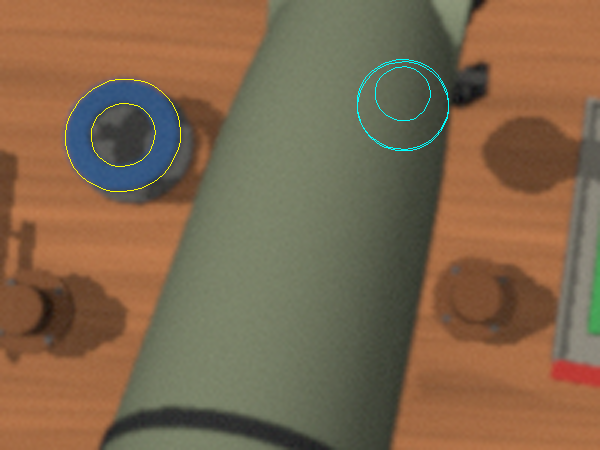

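```bash
python3 - <<'E'
from ov import *
bot.move_linear([.5536,.239,.17],.15)
bot.move_linear([.5536,.239,.112],.1); bot.wait(.3); st()
ov("8",(.5536,.239,.112-.0425))
E
```

```text
t 21.9167 p [0.554  0.2391 0.1126] F [ 0.27  0.22 -2.92] g 0.494
```

View pics/side_8.png

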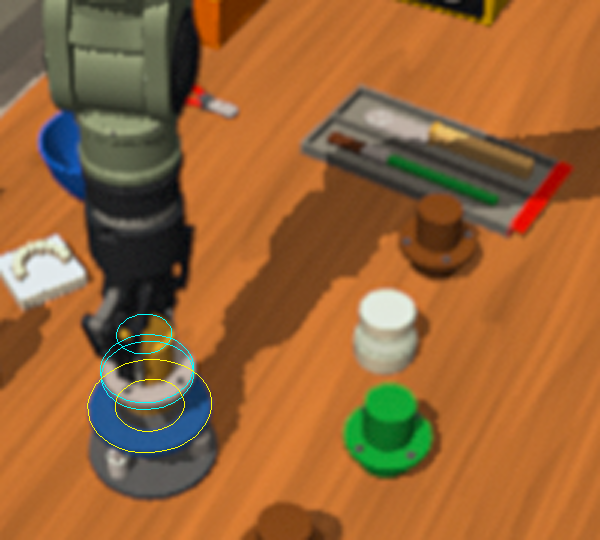

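View pics/top_8.png

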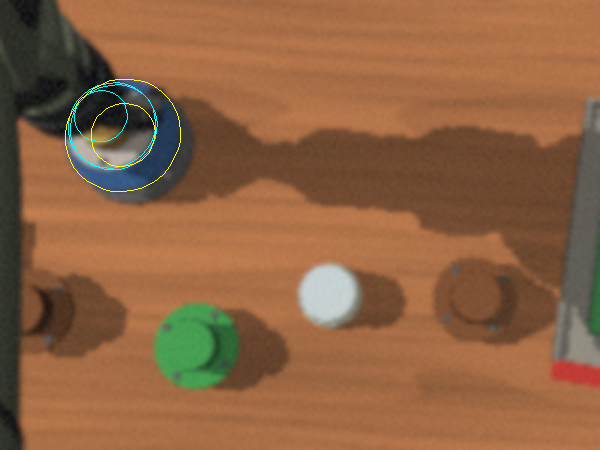

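The held flask matches its predicted outline (side 147,370), centred over the ring hole. I'll lower it with a force guard.

```bash
python3 - <<'E'
from ov import *
print(bot.move_linear([.5536,.239,.079],.05,until_force=5)); st()
r=bot.move_linear([.5536,.239,.070],.02,until_force=9);print(r); st()
if not r:
    print(bot.move_linear([.5536,.239,.062],.02,until_force=12)); st()
bot.wait(.2)
p=bot.read_position()
ov("9",(p[0],p[1],p[2]-.0425),(.5536,.2391,p[2]-.0125))
E
```

```text
False
t 22.825 p [0.5538 0.2391 0.0791] F [-0.05  0.61 -2.6 ] g 0.494
False
t 23.425 p [0.5542 0.2392 0.0706] F [ 0.47 -0.54  2.63] g 0.498
False
t 23.975 p [0.5542 0.2392 0.0626] F [-1.24  0.87  8.02] g 0.494
```

View pics/side_9.png

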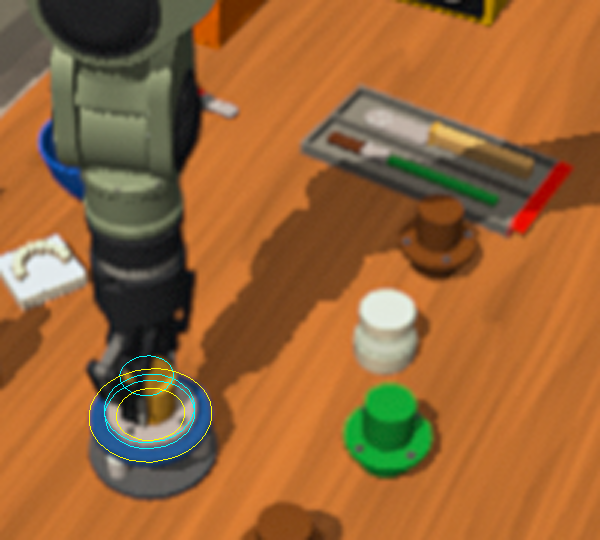

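```bash
python3 - <<'E'
from ov import *
z=.0625
while z>.052:
    z-=.001
    bot.move_linear([.5536,.239,z],.01,until_force=10)
    bot.wait(.1); f=bot.read_ft_force(); st()
    if f[2]>17: break
bot.wait(1.0)
st(); p=bot.read_position()
ov("10",(p[0],p[1],.014),(.5536,.2391,.044))
q=bot.read_tool_rot();print(Ro.from_quat([*q[1:],q[0]]).as_matrix()[:,1].round(4))
E
```

```text
t 24.625 p [0.5542 0.2392 0.0622] F [-0.12  0.98  7.97] g 0.492
t 24.975 p [0.5543 0.2392 0.0613] F [-0.82  0.45  7.74] g 0.488
t 25.325 p [0.5543 0.2392 0.0604] F [-0.61  0.51  9.59] g 0.495
t 25.675 p [0.5543 0.2392 0.0594] F [-0.72  0.82  9.59] g 0.491
t 26.025 p [0.5543 0.2392 0.0586] F [-2.37 -0.59  9.54] g 0.488
t 26.375 p [0.5543 0.2392 0.0576] F [-2.07  0.38 10.45] g 0.493
t 26.725 p [0.5542 0.2392 0.0568] F [-1.87 -0.34 11.98] g 0.492
t 27.075 p [0.5543 0.2393 0.0567] F [-3.2  -0.33 17.28] g 0.493
t 28.075 p [0.5543 0.2393 0.0567] F [-3.62  0.53 17.42] g 0.493
[ 2.3e-03  1.0e-04 -1.0e+00]
```

View pics/side_10.png

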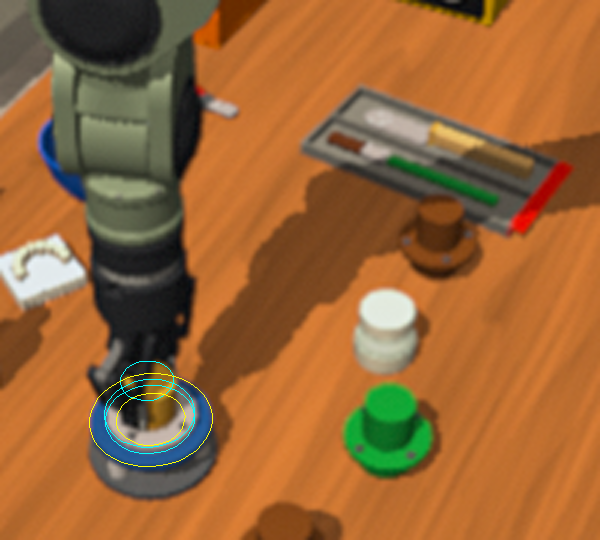

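View pics/top_10.png

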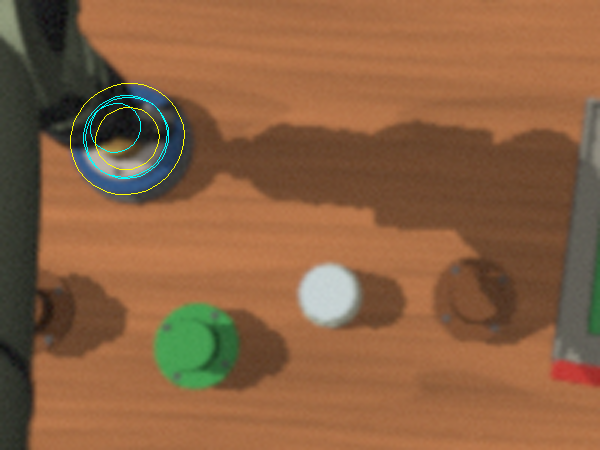

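The stiff stop was reached at TCP z 0.0567. The force jumped from 12 to 17 N with no further travel, and the ring outline drawn for bottomed (z 0.044) matches the picture. The push is steady and the tool is vertical, so I'm handing in.

```bash
python3 -c "
from cell import bot
print(bot.read_clock(),bot.close_job())"
```

```text
the job is handed in; nothing more can be done
28.175 None
```

I laid the spatula in the tray, seated the flask in the ring and pressed it down. I handed the job in at 28.2 s of the 64 s limit, with the gripper still holding the flask down.

- **Spatula:** it lies flat in the empty compartment with its handle at the red end. Both cameras showed this after release. The brush did not appear to have moved.
- **Flask:** I gripped it by the upper part at 90 N and lowered it into the ring. The tool was within 0.15° of vertical at the end, and the flask looked upright in the pictures.
- **Ring:** the push rose to about 12 N, then jumped to 17 N with no further travel, so the ring is on its bottom stop. The picture agrees with the outline drawn for a fully pressed ring. The push held steady at about 17 N for a second before hand-in.
- **Everything else:** the look-alikes and the other things on the bench looked unmoved wherever they were in view. In the last pictures the arm partly hid the bowl. The bottle, and at times other things at the edges, fell outside the crops.

No check failed. One small leftover is a sideways force of about 3.6 N on the tool while pressing.

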